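Build up the lapping stack on a tilted arbor

TASK

Fit the lapping machine's slanting arbor for the next job: thread on the brass spacer first, then the blue lapping disc, then the red bushing with its flange against the disc, each pushed fully home before the next goes on. Let go of everything, and leave the other things on the bench where they are.

Things in the scene. Friction and masses are not known exactly. Their poses are not given: they have to be found in the camera images.
- spacer_mid (a point): Brass spacer: plain tube, outer diameter 40, height 26, bore 20 mm right through. Stands on end, bore upright, on a 2 mm thick grey mat. Point: centre, half-way up (13 mm above its underside); z = bore axis.
- disc_mid (a point): Blue lapping disc: big flat washer, outer diameter 60, thickness 10, bore 20 mm. Lies flat on the mat. Point: centre, half-way through its thickness; z = bore axis.
- bushing_mid (a point): Red flanged bushing, 24 mm tall, bore 20 mm right through. Flange diameter 48, 8 mm thick, at its lower end as it stands on the mat; above it a hub of diameter 34, 16 mm tall. Point: centre, half-way up (12 mm above the flange's underside); z = bore axis, from flange to hub.
- seat (a point): Seat of the small grey lapping machine's arbor: centre of the top face of the steel shoulder (diameter 48) of its white tilting head, about 0.12 m above the table. z = along the arbor, outwards and up; y = level. The head leans 24 to 40 degrees from vertical (differs each time), roughly towards the robot; it is clamped stiffly and does not move under working forces.
- arbor_tip (a point): Free end of the arbor, a plain steel pin of diameter 15 that rises 66 mm from the seat; its last 8 mm taper to diameter 6. Same axes as the seat.
- machine: The machine's base plate, 150 x 130 x 20 mm, on the table; fixed. Origin: on the table, under the head's tilt axis (85 mm up); the head leans to the base's -x. Two grey cheeks hold the head: 12 mm thick, inner faces 36 mm either side of the arbor axis along y, tops 103 mm above the table, lower than the seat.
- tin: Bystander: round tin with a white lid, diameter 56, height 22 mm, on the mat. Origin: centre of underside.
- loupe: Bystander: black eye loupe, diameter 28 below, 38 above, height 36 mm, on the mat. Origin: centre of underside.
- watch_case: Bystander: steel watch case with a white dial, diameter 40 (lugs to 52), height 11 mm, on the mat. Origin: centre of underside.
- dome: Bystander: glass dust dome with a grey knob, diameter 84, height 66 mm, on the table beyond the mat. Origin: centre of underside.
- screwdriver: Bystander: small screwdriver with a yellow handle, 130 mm long, lying on the table near its right side.
- tweezers: Bystander: dark tweezers, 130 mm long, lying on the table behind the machine.

How it is judged (in metres and radians):
On the way, in this order (a step that is already met when the one before it is completed fails the run):
1. the brass spacer is on the arbor, home on the seat (x of spacer_mid in the frame of seat between -0.004 and 0.004 m and y of spacer_mid in the frame of seat between -0.004 and 0.004 m and z of spacer_mid in the frame of seat between 0.01 and 0.016 m and angle between the z axis of spacer_mid and the z axis of seat, either way round below 0.12 rad), for 0.2 s.
2. the blue disc is on the arbor, flat against the spacer (all of step 1 and x of disc_mid in the frame of seat between -0.004 and 0.004 m and y of disc_mid in the frame of seat between -0.004 and 0.004 m and z of disc_mid in the frame of seat between 0.028 and 0.034 m and angle between the z axis of disc_mid and the z axis of seat, either way round below 0.12 rad), for 0.2 s.
3. the red bushing is on the arbor, its flange flat against the disc (all of step 2 and x of bushing_mid in the frame of seat between -0.004 and 0.004 m and y of bushing_mid in the frame of seat between -0.004 and 0.004 m and z of bushing_mid in the frame of seat between 0.045 and 0.051 m and angle between the z axis of bushing_mid and the z axis of seat, either way round below 0.12 rad and angle between bushing_mid's own z axis and vertical below 1.2 rad), for 0.2 s.
At the end, for the whole second after the job is handed in: On the arbor, in order from the seat: spacer, disc, bushing (flange towards the disc). Their centres lie 13, 31 and 48 mm from the seat along the arbor, each within 3 mm, within 4 mm of the arbor's axis in its x and in its y, and their bores within 0.12 rad of it; all let go (all of step 3); the robot touches nothing.
It fails at once if a bystander (tin, loupe, watch case, dome, screwdriver or tweezers) is moved more than 30 mm (distance of any of tin, loupe, watch_case, dome, screwdriver, tweezers from where it was at the start of the episode above 0.03 m).
It also fails if it takes over 72 s, if anything falls off the work surface, if the arm or the gripper's body presses on something with over 40 N, if the wrist force passes 120 N, or if a joint passes its speed limit or range.

ROBOT

A 6-joint arm with a two-finger parallel gripper is mounted at the origin on the work surface. World frame = base frame: x ahead of the robot, y to its left, z up, the work surface at z = 0. Lengths are in m, angles in degrees, forces in N, time in s.
With the tool pointing down it reaches from about 0.325 to 0.775 m from the base axis. Payload 9.3 kg.
Tool frame: the origin (TCP) lies between the finger pads; the fingertips stand ahead of it and the grasp point (between the pads) lies 8 mm behind it (tcp_to_tips is the z of the fingertips in the tool frame, in m); z points along the fingers, y is the line along which they close (so a half turn about z gives the same grasp; the last joint's range is limited). The gripper opens to 85 mm and grips with 20 to 120 N. Pads are 22 mm wide; open, the fingers measure 114 mm over their backs; the gripper's body (76 mm by 85 mm) begins 54 mm behind the grasp point. The pads swing forward as they close: fully open they stand 13 mm farther back than shut.
Start: joints at [58.923, 14.817, 1.232, 76.415, 0, 81.257], TCP at [0.209, 0.509, 0.242] pointing down, gripper open.
Joint ranges: [-174.27, 174.27], [-52.1, 104.24], [-59.71, 78.15], [-110.17, 111.67], [-87.03, 83.33], [-180, 180]. Speed limits (degrees/s): [127.2, 127.2, 159.86, 180, 180, 180].

INTERFACE

Orientations are given as a 3x3 rotation matrix whose columns are the frame's x, y, z axes.
In Python, from workcell import move_to, move_l, move_j, grip, hold, ik, capture, camera_params, IKError, close_job, read_time, read_q, read_joint_velocities, read_joint_efforts, read_ee_pos, read_eef_rot, read_wrist_force, read_wrist_torque, read_width, read_finger_force, tcp_to_tips gives the robot as it stands. Calls block until the motion is done:
- move_to(position, orientation): joint-space move of the TCP to a pose.
- move_l(position, frame=None, velocity=0.15): straight line of the TCP; frame=None keeps the orientation; velocity is the mean speed in m/s.
- move_j(angles): joint-space move.
- grip(opening): finger opening in m; the grip force is fixed at half the most; returns when the fingers have stopped.
- hold(seconds).
- ik(position, orientation): joint angles nearest the present ones, or None.
- capture(name): name is "scene" or "top" or "wrist"; returns (picture, depth): 480x640x3 uint8, red, green, blue; 480x640 float32, m along the optical axis (not along the pixel's ray), 0 where there is no reading.
- camera_params(name): a dict with "K" (3x3 intrinsics, pixels), "rvec" (rotation vector, rad) and "tvec" (3), from world to camera coordinates, as OpenCV has them. Camera axes: x right, y down, z forward; pixel columns grow to the right and rows downward; lengths in m; the calibration is good to about 2 mm. A picture is of the moment at which its call begins: read the wrist's pose just before it. camera_params takes no time and is no camera call; for the wrist camera it gives the pose at the moment of the call.
A pose or a line that the arm cannot do raises IKError and nothing moves.
- close_job(): hands the job in; it is judged then, once.
Readings, each from a call of its own:
- read_time(): time.
- read_q(): joint angles.
- read_joint_velocities(): joint speeds.
- read_joint_efforts(): joint torques, N m.
- read_ee_pos(): TCP position.
- read_eef_rot(): TCP orientation.
- read_wrist_force(): force on the tool from outside, world axes, zero at the start.
- read_wrist_torque(): the same for the moment, N m.
- read_width(): finger opening in m.
- read_finger_force(): force on a finger pad.
Only numpy, scipy, OpenCV 4.12 (cv2) and the standard library are available. Lean on these libraries where they do the work, as an engineer would, in place of code of your own. Each camera call takes 0.05 s, during which the arm holds its last target. There are 200 camera calls.

## Working session

There is one attempt and no reset: what is moved stays moved. The work goes in short steps, each a Python script; the robot and the scene stay as the last script left them, time stands still between calls to the robot, and variables do not carry over. Pictures are saved under pics/ and viewed, at most 10 in all, crops included, and the job is handed in when it is done.

```bash
ls; mkdir -p pics
python3 - <<'E'
from workcell import *
import cv2,numpy as np
for n in("scene","top"):
    p,d=capture(n); np.savez(f"{n}.npz",p=p,d=d)
    c=camera_params(n); print(n,c["K"],c["rvec"],c["tvec"])
    cv2.imwrite(f"pics/{n}.png",p[:,:,::-1])
print(read_time(),tcp_to_tips,read_eef_rot())
E
```

```text
pics
scene [[485.16684129   0.         318.40349525]
 [  0.         485.16684129 236.32725281]
 [  0.           0.           1.        ]] [ 1.02780696  2.5586679  -0.86237407] [ 0.41943292 -0.21136006  1.50738038]
top [[519.75591931   0.         320.6930387 ]
 [  0.         519.75591931 238.79684168]
 [  0.           0.           1.        ]] [ 2.09619512 -2.09548532  0.2490888 ] [-0.0286125   0.60296725  1.10748846]
0.1 0.011 [[-9.24976648e-01  3.80023483e-01 -5.93264371e-04]
 [ 3.80023913e-01  9.24976095e-01 -1.02458752e-03]
 [ 1.59388044e-04 -1.17317418e-03 -9.99999299e-01]]
```

View pics/scene.png

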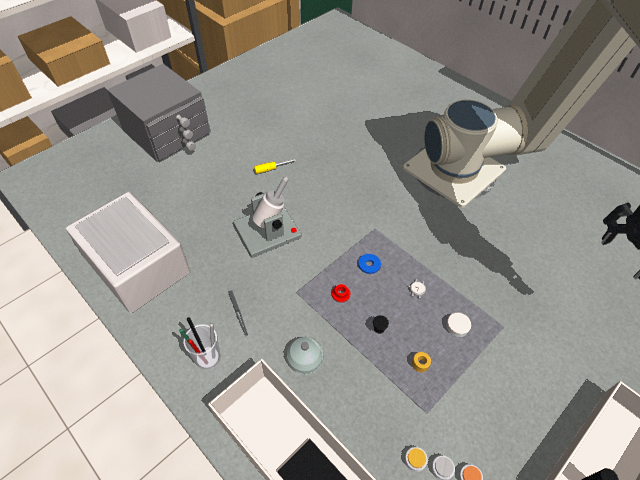

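View pics/top.png

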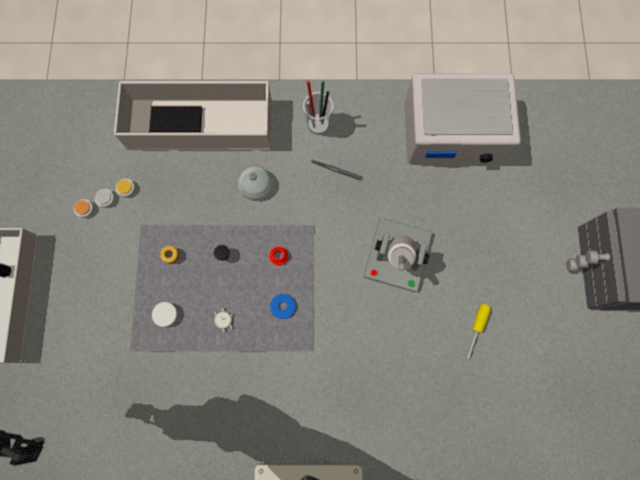

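The scene view shows the bench. In the top view (up = +x, left = +y) the spacer is at (170,255), the disc at (283,306), the bushing at (279,256) and the machine head at (402,252), with the arbor leaning down the image towards the robot. I'll localise all of them from depth.

```bash
cat > h.py <<'E'
from workcell import *
import cv2,numpy as np
def cloud(d,c):
    K=c["K"];R=cv2.Rodrigues(np.array(c["rvec"],float))[0];t=np.array(c["tvec"],float).ravel()
    v,u=np.mgrid[:480,:640]
    P=np.dstack([(u-K[0][2])*d/K[0][0],(v-K[1][2])*d/K[1][1],d])
    W=(P-t)@R; W[d<=0]=np.nan
    return W
def masks(p):
    h=cv2.cvtColor(p,cv2.COLOR_RGB2HSV); H,S,V=h[...,0].astype(int),h[...,1],h[...,2]
    s=(S>140)&(V>60)
    return dict(spacer=s&(H>12)&(H<32),disc=s&(H>100)&(H<130),bushing=s&((H<8)|(H>172)))
def circ(W,m,lo,hi):
    """centre of the outer circle of masked points with z in lo..hi"""
    q=W[m&(W[...,2]>lo)&(W[...,2]<hi)]
    (x,y),r=cv2.minEnclosingCircle(q[:,:2].astype(np.float32))
    return np.array([x,y]),r,np.median(q[:,2]),len(q)
E
python3 - <<'E'
from h import *
for n in("top","scene"):
    f=np.load(n+".npz");W=cloud(f["d"],camera_params(n)); M=masks(f["p"])
    for k,m in M.items():
        ok=m&(W[...,0]>.25)&(W[...,0]<.6)&(W[...,1]>-.05)&(W[...,1]<.36)&(W[...,2]<.06)
        q=W[ok]; zt=np.percentile(q[:,2],95)
        print(n,k,len(q),q.mean(0).round(4),'ztop',zt.round(4),[np.round(a,4) for a in circ(W,ok,zt-.004,zt+.004)])
    a=(W[...,0]>.3)&(W[...,0]<.62)&(W[...,1]<-.08)&(W[...,1]>-.32)
    for lo,hi in((.015,.03),(.09,.11),(.12,.135),(.14,.15),(.15,.16),(.16,.17),(.17,.19)):
        q=W[a&(W[...,2]>lo)&(W[...,2]<hi)]
        if len(q):print(n,lo,len(q),q.mean(0).round(4),q.min(0).round(3),q.max(0).round(3))
    q=W[a&(W[...,2]>.012)&(W[...,2]<.028)]
    if n=="top":
        r=cv2.minAreaRect(q[:,:2].astype(np.float32));print(r)
print(camera_params("wrist"))
E
```

```text
top spacer 218 [0.5769 0.326  0.0245] ztop 0.0308 [array([0.5782, 0.3271]), np.float64(0.0196), np.float64(0.0288), np.int64(111)]
top disc 445 [0.4576 0.06   0.0119] ztop 0.0157 [array([0.4574, 0.0599]), np.float64(0.029), np.float64(0.0136), np.int64(255)]
top bushing 262 [0.575  0.0712 0.0169] ztop 0.0294 [array([0.5777, 0.072 ]), np.float64(0.0168), np.float64(0.0272), np.int64(62)]
top 0.015 1473 [ 0.5463 -0.2007  0.0207] [ 0.493 -0.289  0.015] [ 0.62  -0.129  0.03 ]
top 0.09 469 [ 0.5743 -0.2069  0.1004] [ 0.53  -0.268  0.09 ] [ 0.612 -0.148  0.11 ]
top 0.12 353 [ 0.5585 -0.2031  0.1276] [ 0.531 -0.232  0.12 ] [ 0.584 -0.178  0.135]
top 0.14 18 [ 0.5528 -0.2016  0.143 ] [ 0.54  -0.216  0.14 ] [ 0.568 -0.191  0.148]
top 0.15 13 [ 0.5386 -0.1965  0.1542] [ 0.533 -0.204  0.151] [ 0.543 -0.189  0.159]
top 0.16 13 [ 0.5324 -0.1952  0.1659] [ 0.526 -0.202  0.162] [ 0.536 -0.187  0.169]
top 0.17 57 [ 0.5209 -0.1924  0.1796] [ 0.513 -0.2    0.172] [ 0.532 -0.185  0.188]
((0.5720801949501038, -0.20787116885185242), (0.12991875410079956, 0.13416725397109985), 73.76071166992188)
scene spa
[... 561 characters left out ...]
ne 0.12 215 [ 0.5636 -0.197   0.1275] [ 0.536 -0.225  0.12 ] [ 0.586 -0.174  0.135]
scene 0.14 20 [ 0.5418 -0.1924  0.1457] [ 0.534 -0.2    0.141] [ 0.546 -0.187  0.149]
scene 0.15 25 [ 0.5358 -0.1921  0.1548] [ 0.527 -0.2    0.15 ] [ 0.542 -0.185  0.16 ]
scene 0.16 23 [ 0.5311 -0.1888  0.1652] [ 0.521 -0.197  0.16 ] [ 0.537 -0.183  0.17 ]
scene 0.17 37 [ 0.523  -0.1889  0.1769] [ 0.512 -0.195  0.17 ] [ 0.53  -0.183  0.185]
{'K': array([[365.94824886,   0.        , 324.13523875],
       [  0.        , 365.94824886, 245.62317293],
       [  0.        ,   0.        ,   1.        ]]), 'rvec': array([-2.42035129, -1.62166621, -0.21458851]), 'tvec': array([-0.55087874, -0.03373078,  0.37832425])}
```

```bash
cat >> h.py <<'E'
def down(yaw):
    y=np.radians(yaw); c,s=np.cos(y),np.sin(y)
    return np.array([[c,s,0],[s,-c,0],[0,0,-1.]])   # x=(c,s,0), z down
def cam_in_tool():
    c=camera_params("wrist");R=cv2.Rodrigues(np.array(c["rvec"],float))[0];t=np.array(c["tvec"],float).ravel()
    T=np.array(read_eef_rot());p=np.array(read_ee_pos())
    return T.T@(-R.T@t-p),T.T@R.T
def look(name):
    c=camera_params("wrist");p,d=capture("wrist");cv2.imwrite(f"pics/{name}.png",p[:,:,::-1]);np.savez(name+".npz",p=p,d=d,c=np.array(c,dtype=object))
    return p,cloud(d,c)
E
python3 - <<'E'
from h import *
print(cam_in_tool())
a=np.array([-np.sin(.62)*np.cos(-.28),-np.sin(.62)*np.sin(-.28),np.cos(.62)])
yl=np.cross([0,0,1],a);yl/=np.linalg.norm(yl)
for sgn,name in((1,'y+'),(-1,'y-')):
  for mode in(0,1):
    ty=sgn*(yl if mode==0 else np.cross(a,yl)); R=np.column_stack([np.cross(ty,-a),ty,-a])
    for h in(.05,.15): print(name,mode,h,ik(list(np.array([.558,-.203,.122])+a*h),R))
for yaw in(0,90,180,-90): print(yaw,ik([.579,.329,.2],down(yaw)))
best=None
move_to([.579,.329,.17],down(180)); print(read_time(),read_q())
p,W=look("w1"); m=masks(p)["spacer"]&(np.hypot(W[...,0]-.579,W[...,1]-.329)<.05)
q=W[m];zt=np.percentile(q[:,2],90);print(len(q),zt,circ(W,m,zt-.003,zt+.003))
print('mat z',np.nanmedian(W[(np.abs(W[...,0]-.54)<.02)&(np.abs(W[...,1]-.329)<.02)][:,2]))
E
```

```text
(array([ 0.06614379,  0.00138452, -0.13164315]), array([[-4.83864525e-04, -9.65129386e-01, -2.61772869e-01],
       [ 9.99999876e-01, -4.97635602e-04, -1.36825594e-05],
       [-1.17062059e-04, -2.61772843e-01,  9.65129507e-01]]))
y+ 0 0.05 [-33.94776842   1.03470902 -39.12707703  15.64865817  10.29013268
 165.2674045 ]
y+ 0 0.15 [-37.00711741  -9.53926872 -34.98217122  30.86766093  11.99851528
 162.68059165]
y+ 1 0.05 [-33.94776842   1.03470902 -39.12707703  15.64865817  10.29013268
  75.2674045 ]
y+ 1 0.15 [-37.00711741  -9.53926872 -34.98217122  30.86766093  11.99851528
  72.68059165]
y- 0 0.05 [-33.94776842   1.03470902 -39.12707703  15.64865817  10.29013268
 -14.7325955 ]
y- 0 0.15 [-37.00711741  -9.53926872 -34.98217122  30.86766093  11.99851528
 -17.31940835]
y- 1 0.05 [ -33.94776842    1.03470902  -39.12707703   15.64865817   10.29013268
 -104.7325955 ]
y- 1 0.15 [ -37.00711741   -9.53926872  -34.98217122   30.86766093   11.99851528
 -107.31940835]
0 [  22.39444085   27.08554041   13.84903215   76.76349174    0.
 -157.60555915]
90 [ 22.39444085  27.08554041  13.84903215  76.76349174   0.
 112.39444085]
180 [22.39444085 27.08554041 13.84903215 76.76349174  0.         22.39444085]
-90 [ 22.39444085  27.08554041  13.84903215  76.76349174   0.
 -67.60555915]
1.6417 [2.24691220e+01 2.76363329e+01 1.04391599e+01 7.27907478e+01
 1.41836223e-02 2.24305291e+01]
1772 0.028714498762135308 (array([0.5779804 , 0.33121851]), 0.01994459517300129, np.float64(0.02792453189542316), 1455)
mat z 0.2548617665369592
```

View pics/w1.png

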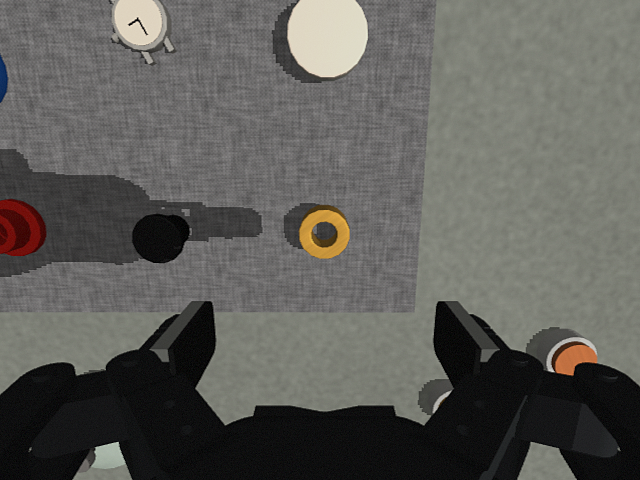

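Run:
```python
from h import *
R=down(180)
move_to([.5785,.331,.06],R); move_l([.5785,.331,.014],R,.08); grip(0.03); print(read_width(),read_finger_force(),read_wrist_force())
move_l([.5785,.331,.15],R,.2); print(read_width(),read_time())
a=np.array([-np.sin(.62)*np.cos(-.28),-np.sin(.62)*np.sin(-.28),np.cos(.62)])
yl=np.cross([0,0,1],a);yl/=np.linalg.norm(yl)
ty=-yl;Rp=np.column_stack([np.cross(ty,-a),ty,-a])
move_to([.45,.1,.3],R)
move_to(list(np.array([.558,-.203,.122])+a*.16),Rp); print(read_time(),read_ee_pos())
p,W=look("w2"); print(read_wrist_force(),read_width())
```

```text
0.03844526077520012 59.89314258098602 [-1.75263426 -0.78096651  4.86697918]
0.038729399226008036 4.2667
6.5167 [ 0.46918345 -0.17681033  0.25214014]
[ 1.14597079 -0.45560737 -2.23123005] 0.038521801987831616
```

View pics/w2.png

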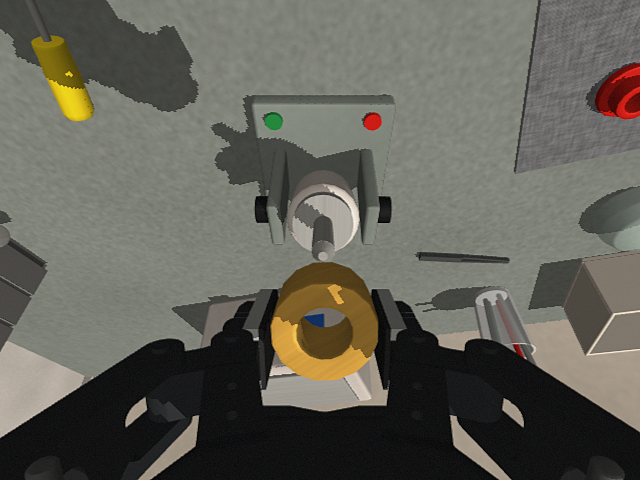

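The wrist view shows the arbor from its tip (323,255) to the shoulder (322,215), and the held spacer's ring at about (325,320). I'll fit both in this camera so that any calibration error cancels.

```bash
cat >> h.py <<'E'
from scipy.optimize import least_squares
def fit_arbor(W,p0,a0):
    """seat centre and axis: pin as a 7.5 mm radius cylinder, shoulder as a plane"""
    q=W.reshape(-1,3);q=q[np.isfinite(q).all(1)];q=q[np.linalg.norm(q-p0,axis=1)<.1]
    p=np.array(p0,float);a=np.array(a0,float)
    for it in range(6):
        v=q-p;z=v@a;r=np.linalg.norm(v-np.outer(z,a),axis=1)
        pin=q[(z>.006)&(z<.055)&(r<(.014 if it<2 else .010))]; pl=q[(abs(z)<(.008 if it<2 else .003))&(r>.010)&(r<.022)]
        u1=np.cross(a,[0,1,0]);u1/=np.linalg.norm(u1);u2=np.cross(a,u1)
        def un(x):
            b=a+x[0]*u1+x[1]*u2;b/=np.linalg.norm(b);return p+x[2]*u1+x[3]*u2+x[4]*a,b
        def f(x):
            P,b=un(x);v=pin-P;d=np.linalg.norm(np.cross(v,b),axis=1)-.0075
            return np.r_[d/np.sqrt(len(pin)),(pl-P)@b/np.sqrt(len(pl))]
        s=least_squares(f,np.zeros(5),loss="soft_l1",f_scale=.0002); p,a=un(s.x)
    return p,a,len(pin),len(pl),np.sqrt((f(s.x*0)**2).sum())
def ringtop(W,m):
    """plane normal and centre of a ring's upper face from its masked points"""
    q=W[m];q=q[np.isfinite(q).all(1)]
    rng=np.random.default_rng(0);best=0
    for _ in range(300):
        s=q[rng.choice(len(q),3)];n=np.cross(s[1]-s[0],s[2]-s[0]);L=np.linalg.norm(n)
        if L<1e-5: continue
        n/=L;i=abs((q-s[0])@n)<.001
        if i.sum()>best: best=i.sum();I=i
    f=q[I];c=f.mean(0);n=np.linalg.svd(f-c,full_matrices=False)[2][2]
    e1=np.linalg.svd(f-c,full_matrices=False)[2][0];e2=np.cross(n,e1)
    xy=np.c_[(f-c)@e1,(f-c)@e2].astype(np.float32)
    (x,y),r=cv2.minEnclosingCircle(xy)
    return c+x*e1+y*e2,n,r,best
E
python3 - <<'E'
from h import *
f=np.load("w2.npz",allow_pickle=True);c=f["c"].item();W=cloud(f["d"],c);p=f["p"]
a0=np.array([-np.sin(.62)*np.cos(-.28),-np.sin(.62)*np.sin(-.28),np.cos(.62)])
P,a,*r=fit_arbor(W,np.array([.558,-.203,.122]),a0);print("wrist",P.round(4),a.round(4),np.degrees(np.arccos(a[2])),np.degrees(np.arctan2(a[1],-a[0])),r)
for n in("top","scene"):
    g=np.load(n+".npz");p2,a2,*r=fit_arbor(cloud(g["d"],camera_params(n)),P,a);print(n,p2.round(4),a2.round(4),r)
np.savez("arbor.npz",P=P,a=a)
m=masks(p)["spacer"];m[:250]=0;m[:,:265]=0;m[:,385:]=0
C,n,r,k=ringtop(W,m);T=np.array(read_eef_rot());t=np.array(read_ee_pos())
print("ring",C,n,r,k,"in tool",T.T@(C-t),T.T@n)
E
```

```text
wrist [ 0.5472 -0.1987  0.1264] [-0.4859  0.142   0.8624] 30.41211931900983 16.285444387515412 [429, 1556, np.float64(0.0007144047747732162)]
top [ 0.5474 -0.2011  0.1263] [-0.4676  0.1445  0.8721] [52, 185, np.float64(0.0015916502192183512)]
scene [ 0.547  -0.1992  0.1248] [-0.4834  0.1403  0.8641] [88, 75, np.float64(0.00160482436455987)]
ring [ 0.46126419 -0.1730766   0.2620323 ] [ 0.55331677 -0.15983119 -0.81749284] 0.019973788410425186 5490 in tool [ 0.00152195  0.00121924 -0.01304888] [ 0.00537022 -0.00208656  0.9999834 ]
```

```bash
cat >> h.py <<'E'
def frame(a):
    yl=np.cross([0,0,1],a);yl/=np.linalg.norm(yl);ty=-yl
    return np.column_stack([np.cross(ty,-a),ty,-a])
def goal(P,a,h,off,under):
    """TCP so that the ring's underside is h above the seat; off = ring centre x,y in tool; under = underside z in tool"""
    R=frame(a);return list(P+a*(h+under)-R[:,:2]@np.asarray(off)),R
def along(a,f0): return float((np.array(read_wrist_force())-f0)@a)
def push_home(P,a,off,under,h0,hend,fstop=10,over=.004):
    """from ring height h0 go to hend (+over) in steps, stop on an axial reaction near the end"""
    f0=np.array(read_wrist_force())
    h=h0
    while h>hend-over:
        h=max(h-(.006 if h>hend+.008 else .001),hend-over)
        g,R=goal(P,a,h,off,under);move_l(g,R,.05)
        f=np.array(read_wrist_force())-f0;ax=f@a;lat=np.linalg.norm(f-ax*a)
        if ax>fstop or lat>25:
            print("contact h %.4f axial %.1f lateral"%(h,ax),(frame(a).T@f).round(1),"w %.4f"%read_width());return h
    print("no contact h %.4f"%h,f.round(1));return h
E
python3 - <<'E'
from h import *
z=np.load("arbor.npz");P,a=z["P"],z["a"];off,u=[.0015,.0012],.0127
g,R=goal(P,a,.09,off,u);move_to(g,R)
h=push_home(P,a,off,u,.078,0)
print(read_time())
p,W=look("w3")
E
```

```text
contact h -0.0010 axial 19.3 lateral [  4.9  -0.6 -19.3] w 0.0388
12.0667
```

View pics/w3.png

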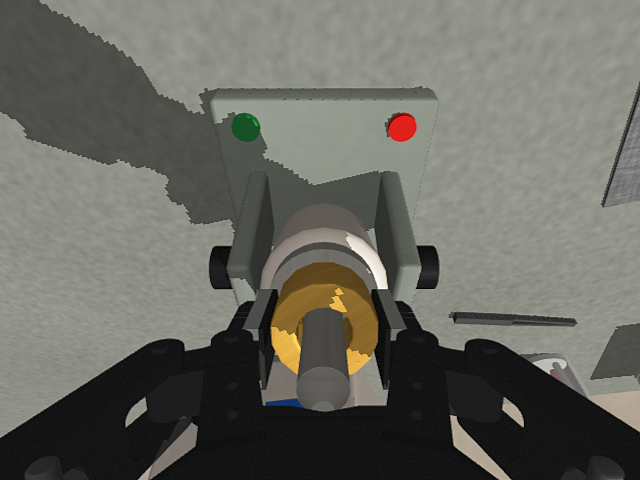

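The spacer is on the arbor and seated with the pin inside its bore; contact came at h≈0 with 19 N axial. Next I'll release it, check it, and fetch the disc.

Run:
```python
from h import *
z=np.load("arbor.npz");P,a=z["P"],z["a"];off,u=[.0015,.0012],.0127
grip(.055); hold(.2)
g,R=goal(P,a,.1,off,u);move_l(g,R,.2)
p,W=look("w4");m=masks(p)["spacer"]&(np.linalg.norm(W-P-.026*a,axis=2)<.035)
C,n,r,k=ringtop(W,m);n*=np.sign(n@a);v=C-P
print("spacer top z",v@a,"lateral",(frame(a).T@v).round(4)[:2],"ang",np.arccos(min(1,n@a)),r,k)
grip(.085);Rd=down(180)
move_to([.458,.061,.17],Rd)
p,W=look("w5")
for nm,c,h in(("disc",(.4585,.062),.012),("bushing",(.578,.074),.026)):
    m=masks(p)[nm]&(np.hypot(W[...,0]-c[0],W[...,1]-c[1])<.045)
    q=W[m]; zt=np.percentile(q[:,2],90) if len(q) else 0
    print(nm,len(q),zt,circ(W,m,zt-.003,zt+.003) if len(q) else '')
print(read_time())
```

```text
spacer top z 0.02594645521011448 lateral [-0.0001  0.    ] ang 0.008657940272439015 0.01969347707927227 1514
disc 3587 0.012895017760870472 (array([0.45813984, 0.06362976]), 0.029881184920668602, np.float64(0.011978311981133466), 3545)
bushing 2052 0.026230042519156796 (array([0.57738465, 0.07488476]), 0.017129503190517426, np.float64(0.025790245088277614), 732)
14.7833
```

Spacer verified home: top face at 25.9 mm, laterally centred. Before the thin disc, I'll measure fingertip depth against opening from the saved frames.

Run:
```python
from h import *
import workcell
ct,cR=cam_in_tool(); print(tcp_to_tips,read_width())
for n,w in(("w1",.085),("w5",.085),("w2",.0385),("w4",.055)):
    f=np.load(n+".npz",allow_pickle=True);d=f["d"];K=f["c"].item()["K"];v,u=np.mgrid[:480,:640]
    T=np.dstack([(u-K[0][2])*d/K[0][0],(v-K[1][2])*d/K[1][1],d])@cR.T+ct
    y=abs(T[...,1]); m=(d>0)&(abs(T[...,0])<.014)&(y>w/2+.001)&(y<w/2+.012)&(T[...,2]<.03)&(T[...,2]>-.05)
    print(n,m.sum(),np.percentile(T[m][:,2],[50,90,98,100]).round(4))
```

```text
0.011 0.08509047956526312
w1 5823 [-0.0299 -0.0111 -0.0054 -0.0015]
w5 5729 [-0.0299 -0.011  -0.0052 -0.0012]
w2 5300 [-0.0281 -0.0055  0.0028  0.01  ]
w4 6076 [-0.0301 -0.0052  0.002   0.0072]
```

Run:
```python
from h import *
z=np.load("arbor.npz");P,a=z["P"],z["a"];R=down(180)
grip(.075)
move_to([.4583,.0625,.06],R); move_l([.4583,.0625,.0095],R,.08); grip(.05); print(read_width(),read_finger_force(),read_wrist_force())
move_l([.4583,.0625,.2],R,.2); print(read_width(),read_time())
g,Rp=goal(P,a,.11,[.001,.001],.0075);move_to(g,Rp)
p,W=look("w6");T=np.array(read_eef_rot());t=np.array(read_ee_pos())
m=masks(p)["disc"]&(np.linalg.norm(W-t,axis=2)<.06)
C,n,r,k=ringtop(W,m);print("disc top in tool",T.T@(C-t),T.T@n,r,k,read_width())
print(fit_arbor(W,P,a)[:4] if 0 else '',read_time())
```

```text
0.057209350608751 60.41858375072479 [-4.11198413e+00  1.03483293e-02  1.58501793e+01]
0.05662029890619349 17.775
disc top in tool [ 0.00140332  0.0010887  -0.0008974 ] [ 0.00129086 -0.00124813 -0.99999839] 0.029968373477458954 12720 0.0570178246447291
 18.8
```

View pics/w6.png

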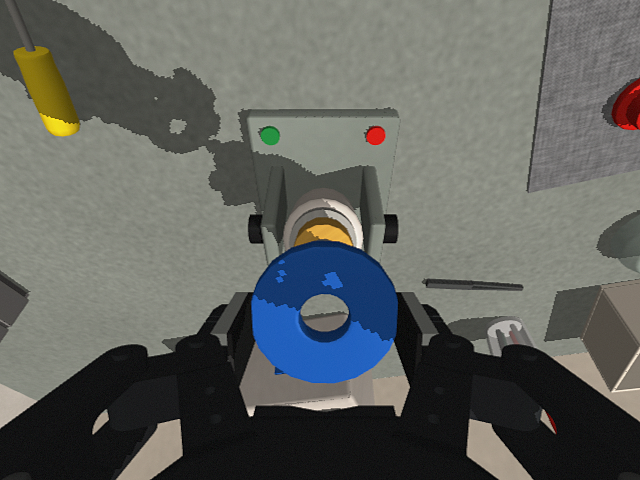

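The disc is held flat, perpendicular to the tool, with its centre 1.4/1.1 mm off the tool axis (ring around (325,312)). Pushing it home.

Run:
```python
from h import *
z=np.load("arbor.npz");P,a=z["P"],z["a"];off,u=[.0014,.0011],.009
g,R=goal(P,a,.078,off,u);move_l(g,R)
h=push_home(P,a,off,u,.078,.026)
grip(.075);hold(.2)
g,R=goal(P,a,.12,off,u);move_l(g,R,.2)
p,W=look("w7");m=masks(p)["disc"]&(np.linalg.norm(W-P-.036*a,axis=2)<.045)
C,n,r,k=ringtop(W,m);n*=np.sign(n@a);v=C-P
print("disc top z",v@a,"lateral",(frame(a).T@v).round(4)[:2],"ang",np.arccos(min(1,n@a)),r,k,read_time())
```

```text
contact h 0.0250 axial 17.0 lateral [  3.5   1.1 -17. ] w 0.0568
disc top z 0.035988018953590786 lateral [0.0005 0.0002] ang 0.00293498697100261 0.02966468036174774 4657 23.7333
```

Run:
```python
from h import *
z=np.load("arbor.npz");P,a=z["P"],z["a"];R=down(180)
grip(.06)
move_to([.578,.0745,.16],R)
p,W=look("w8");m=masks(p)["bushing"]&(np.hypot(W[...,0]-.578,W[...,1]-.0745)<.04)
zt=np.percentile(W[m][:,2],90);c,r,zm,k=circ(W,m,zt-.003,zt+.003);print(c,r,zm,k)
x,y=c[0]+.0003,.0745
move_l([x,y,.06],R,.2); move_l([x,y,.0225],R,.08); grip(.025); print(read_width(),read_finger_force(),read_wrist_force())
move_l([x,y,.2],R,.2); print(read_width())
g,Rp=goal(P,a,.11,[.0014,.0011],.02);move_to(g,Rp)
p,W=look("w9");T=np.array(read_eef_rot());t=np.array(read_ee_pos())
m=masks(p)["bushing"]&(np.linalg.norm(W-t,axis=2)<.05)
C,n,r,k=ringtop(W,m);print("hub top in tool",T.T@(C-t),T.T@n,r,k,read_width(),read_time())
```

```text
[0.57760155 0.07506742] 0.01702478714287281 0.0258548990265188 988
0.031910730919002615 58.844032287597656 [-1.97152435  0.31084957  6.45313841]
0.0317374543363857
hub top in tool [ 0.0014635   0.00099835 -0.00249359] [-0.00612092 -0.00218162 -0.99997889] 0.016926735639572144 2842 0.03194577468033888 28.9833
```

View pics/w9.png

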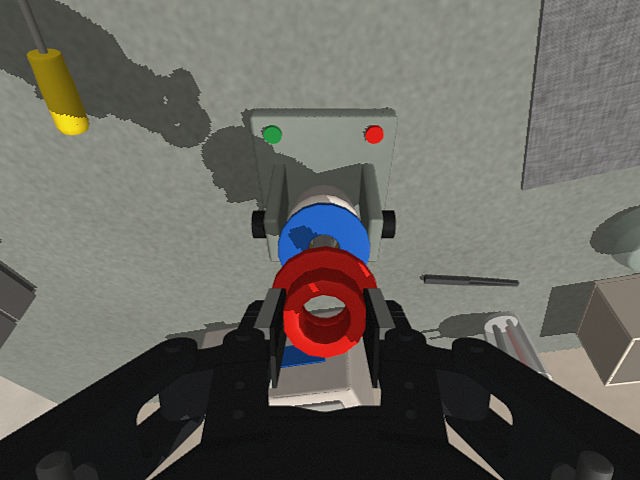

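The bushing is held by its hub with the flange ahead (ring around (325,305)), and it is straight. The disc sits on the arbor at (323,240). Pushing it home.

Run:
```python
from h import *
z=np.load("arbor.npz");P,a=z["P"],z["a"];off,u=[.00146,.001],.0213
g,R=goal(P,a,.078,off,u);move_l(g,R)
h=push_home(P,a,off,u,.078,.036)
grip(.05);hold(.3)
g,R=goal(P,a,.14,off,u);move_l(g,R,.2)
p,W=look("w10");M=masks(p)
for nm,hh in(("bushing",.06),("disc",.036)):
    m=M[nm]&(np.linalg.norm(W-P-hh*a,axis=2)<.045)
    C,n,r,k=ringtop(W,m);n*=np.sign(n@a);v=C-P
    print(nm,"top z",v@a,"lateral",(frame(a).T@v).round(4)[:2],"ang",np.arccos(min(1,n@a)),r,k,read_time())
```

```text
contact h 0.0350 axial 20.2 lateral [  5.   -0.6 -20.2] w 0.0320
bushing top z 0.05988203628892674 lateral [0.0001 0.0003] ang 0.01874573604238054 0.016750847920775414 945 34.0333
disc top z 0.03588267186867869 lateral [0.0009 0.0004] ang 0.003640152603569451 0.029739702120423317 1273 34.0333
```

All three parts are home: the bushing's top is at 59.9 mm (60 nominal) and the gripper is clear. Handing in.

```bash
python3 -c "
from workcell import *
print(close_job(),read_time())"
```

```text
the job is handed in; nothing more can be done
the job is handed in; nothing more can be done
```

The spacer, disc and bushing (flange against the disc) are on the arbor in that order, each pushed home and let go; the last measurements were within 1 mm of nominal, and I handed the job in after about 34 s of robot time with no result shown.

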